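# Weigh the toiletry basket on the sprung scale

## Task

Weigh the blue toiletry basket: pick it up by its handle bar, hang the bar on the hook of the sprung scale so that the hook sits between the two black collars, and let it down slowly until the scale carries the whole weight before you let go, so that the pointer never jerks or bounces and is not pulled to its stop. Leave the basket hanging still and free with the pointer settled, and do not bump the scale with the arm or hand or disturb the other things on the counter.

Things in the scene. Friction and masses are not known exactly. Their poses are not given: they have to be found in the camera images.
- basket: Loose blue open basket, 130 (x) x 90 (y) x 45 mm high, with a rigid steel handle over it. Contents are fixed inside, up to 66 mm above its foot. Mass unknown, about 0.2 to 0.6 kg, centred within 5 mm of the middle in x and y. Origin: centre of the foot, z up; its x axis starts within 0.35 rad of world x
- notch (a point): Underside of the handle bar at its middle, 115 mm above the foot, axes as the basket's; to rest on hook_seat. The bar is square, 12 x 12 mm, along the basket's x, 131 mm long, with a leg down at each end (6 mm in x, 12 in y). Two black collars (18 mm square, 5 mm long) sit on it at x = +16 and -16 mm
- bar_grip (a point): Centre of the bar's section at its -x (robot) end, 50 mm from the middle, 121 mm above the foot: the place to grip, fingers closing along the basket's y. The bar is bare from 19 to 59 mm off its middle
- scale: Fixed sprung scale on a stand. Origin: on the counter right below the hook, z up; x axis within 0.3 rad of world x. Base plate 12 mm thick, x -90 to +90, y -150 to +70 mm; column 20 mm thick at x = +30, y = -118 mm. On top, a small clear shelf with a chrome rim, underside 420 mm above the counter, x -90 to +45, y -130 to +60 mm: it overhangs the place where the bar is gripped
- housing (a point): Centre of the underside of the scale's fixed white housing, 285 mm above the counter, 84 mm (x) x 90 mm (y), 135 mm high, above the hook. A gripper held vertically on the bar hits it or the shelf above: lean the tool's body back towards the scale's -x, 30 to 40 degrees
- hook_seat (a point): Where the bar rests: upper face of the hook's flat bottom, 225 mm above the counter unloaded; moves with the hook; axes as the scale's. The hook is a J of 7 mm rod in the scale's y-z plane, 21 mm wide inside: shank at y = -14 mm, bending inward above 42 mm over the seat, tip at y = +16 mm
- hook_tip (a point): Top of the hook's upturned tip, 19 mm above the seat and 16 mm to its +y side. The bar, parallel to the scale's x axis, comes in over it from the scale's +y side and is lowered into the hook
- pointer (a point): End of the red pointer tab, 12 mm wide, that sticks out of the housing's +x face, 76 mm in the scale's +x from the hook seat and 165 mm above it; it moves with the hook and can be seen from above (390 mm above the counter unloaded). Both faces of the housing also show a red mark beside graduations 10 mm apart
- hook (a joint): Travel of the hook and of its red pointer: 0 unloaded, grows downward, m; stop at 0.085. Spring 90 N/m, so the basket draws it 21 to 66 mm down, according to its mass. Lightly damped: it must never move faster than 0.07 m/s, up or down, nor go beyond 0.080
- tweezer: Steel tweezer, 96 mm long, lying on the caddy's upper level
- comb: Black plastic comb, 150 mm, lying on the caddy's upper level
- trimmer: Grey hair trimmer, 140 mm, lying on the caddy's lower level
- jar: Amber glass jar with black lid, 60 mm diameter, 80 mm high, on the caddy's lower level
- mirror: Round stand mirror, 160 mm disc, 275 mm high, foot 120 mm; origin under the foot
- tumbler: Blue ceramic tumbler, 68 mm diameter, 90 mm high; origin under its foot
- lotion: White lotion bottle with blue cap, 48 mm diameter, 120 mm high; origin under its foot
- soap_dish: White dish with a yellow soap bar, 120 x 80 x 28 mm; origin under its centre
- caddy: Fixed two-level chrome corner caddy, 250 x 190 mm, 245 mm high; levels at 45 and 200 mm; origin on the counter at its centre
Things that resemble listed ones, but are neither listed nor needed, are in the scene too. There is more than one size of the basket; the job needs the larger.

How it is judged:
By the outcome, as a careful person would: the job done as asked, in the order asked, and still so for the second after the job is handed in, with the robot touching nothing.
It also fails if it takes over 64 s, if anything falls off the work surface, if the arm or the gripper's body presses on something with over 40 N, if the wrist force passes 120 N, or if a joint passes its speed limit or range.

## Robot

A 6-joint arm with a two-finger parallel gripper is mounted at the origin on the work surface. World frame = base frame: x ahead of the robot, y to its left, z up, the work surface at z = 0. Lengths are in m, angles in rad, forces in N, time in s.
With the tool pointing down it reaches from about 0.35 to 0.775 m from the base axis. Payload 7.3 kg.
Tool frame: the origin (TCP) lies midway between the tips of the shut fingers; the grasp point (between the pads) lies 19 mm behind it; z points along the fingers, y is the line along which they close (so a half turn about z gives the same grasp; the last joint's range is limited). The gripper opens to 92 mm and grips with 3 to 60 N. Pads are 19 mm wide; open, the fingers measure 130 mm over their backs; the gripper's body (75 mm by 190 mm) begins 47 mm behind the grasp point.
Start: joints at [-1.306, 0.342, 1.524, -0, 1.275, -0.146], TCP at [0.21, -0.481, 0.227] pointing down, gripper open.
Joint ranges: [-2.53, 2.53], [-0.77, 2.02], [0.04, 2.7], [-1, 4.14], [0.28, 2.66], [-3.11, 3.11]. Speed limits (rad/s): [2.57, 2.57, 3.14, 3.14, 3.14, 3.14].

## Interface

Orientations are given as [roll, pitch, yaw] about the fixed x, y, z axes, in that order (R = Rz(yaw) Ry(pitch) Rx(roll)).
In Python, from cell import monitor, vision, workorder gives the robot as it stands.
- The arm moves only by the tool move_arm, never from a script. Its argument "rows" is a list of rows, each a list of 5 numbers: the shift along the world's x, y, z in mm, then the turn about the world's z in rad, then the closure, from -1 (fully open) to 1 (shut). A call has 1 to 12 rows; each row shifts and turns the commanded pose from where the row before left it; what a row does not reach is not made up. A row lasts 1/10 s, in which the tool goes at most 50 mm and 8.59 degrees, less where a joint would pass 70% of its speed; a pose out of reach is approached as far as the arm can. A call is refused whole if a number of a shift passes 50 or a number of a turn 0.15, either way. A call with a gripper value outside its range is refused whole. The fingers move at their own pace and stop on an object; "newtons" is the grip in N (left out, the last holds). Time passes only in rows, so rows that do not move let the fingers close. It gives the time, the measured TCP pose, the force, the opening and the grip force at its end, in the units of the state.
- monitor.observe(): the state, without advancing time (a new reading comes with each control period).
- vision.read_camera(name): name is "scene" or "top" or "wrist"; returns the picture (400x640x3 uint8, red, green, blue); there is no depth.
- vision.get_calibration(name): a dict with "K" (3x3 intrinsics, pixels), "k1" (the pictures are not rectified: a ray, as slopes to the right and down, at radius r is drawn at 1 + k1 r^2 times it, then the intrinsics apply), "T" (4x4, takes a point from camera to world coordinates); the wrist camera has in their place "mount" (4x4, takes a point from camera to tool coordinates, whose origin is the TCP and whose axes are the flange's). Camera axes: x right, y up, looking along -z (the intrinsics and any distortion apply to the point x, -y, -z); pixel columns grow to the right and rows downward; lengths in m; the calibration is good to about 2 mm. A picture is of the moment at which its call begins: read the wrist's pose just before it. get_calibration takes no time and is no camera call.
- workorder.hand_in(): hands the job in; it is judged then, once.
The state is a dict: "time": time; "qpos": joint angles; "qvel": joint speeds; "joint_efforts": joint torques, N m; "tool_pos": TCP position; "tool_rot": TCP orientation; "contact_force": force on the tool from outside, world axes, zero at the start; "torque": the same for the moment, N m; "opening": finger opening in m; "grip_force": force on a finger pad.
Only numpy, scipy, OpenCV 4.12 (cv2) and the standard library are available. Lean on these libraries where they do the work, as an engineer would, in place of code of your own. Each camera call takes 0.05 s, during which the arm holds its last target. There are 200 camera calls.

## Working session

There is one attempt and no reset: what is moved stays moved. The work goes in short steps, Python scripts to look and compute and a tool call to move; the robot and the scene stay as the last step left them, time stands still between calls to the robot, and variables do not carry over. Pictures are saved under pics/ and viewed, at most 10 in all, crops included, and the job is handed in when it is done.

Besides the shell and the picture viewer there is one more tool, called after "Call:" as a command line: name --pt "numbers of a row" for each row, then --argument value for the rest. move_arm: Moves the arm, as the interface text tells. Its arguments: {"type":"object","properties":{"rows":{"type":"array","items":{"type":"array","items":{"type":"number"}}},"newtons":{"type":"number"}},"required":["rows"]}

```bash
mkdir -p pics; ls
python3 - <<'E'
from cell import monitor, vision, workorder
import cv2,numpy as np
for n in ("scene","top"):
    cv2.imwrite(f"pics/{n}0.png",cv2.cvtColor(vision.read_camera(n),cv2.COLOR_RGB2BGR))
    c=vision.get_calibration(n);print(n,c)
print(vision.get_calibration("wrist"))
print(monitor.observe())
E
```

```text
pics
scene {'K': array([[434.09060288,   0.        , 317.47670302],
       [  0.        , 434.09060288, 199.51739301],
       [  0.        ,   0.        ,   1.        ]]), 'k1': 0.03250078408358843, 'T': array([[-0.75267155, -0.44820634,  0.48228271,  1.18042774],
       [ 0.65806683, -0.53529497,  0.52953502,  0.67985546],
       [ 0.02082255,  0.7159402 ,  0.69785102,  1.10102119],
       [ 0.        ,  0.        ,  0.        ,  1.        ]])}
top {'K': array([[462.22329787,   0.        , 314.20143385],
       [  0.        , 462.22329787, 202.03519839],
       [  0.        ,   0.        ,   1.        ]]), 'k1': -0.05799207661216395, 'T': array([[ 0.00869274,  0.9925207 , -0.1217666 ,  0.42244004],
       [-0.99984546,  0.01048786,  0.01410913,  0.02520478],
       [ 0.01528068,  0.12162513,  0.99245848,  1.66153728],
       [ 0.        ,  0.        ,  0.        ,  1.        ]])}
{'K': array([[347.78135778,   0.        , 322.53641866],
       [  0.        , 347.78135778, 200.36753762],
       [  0.        ,   0.        ,   1.        ]]), 'k1': -0.010006165779201066, 'mount': array([
[... 338 characters left out ...]
ime': 0.1, 'qpos': array([-1.30600598e+00,  3.42647250e-01,  1.52495843e+00,  8.15783504e-06,
        1.27541130e+00, -1.45996300e-01]), 'qvel': array([ 9.56190774e-05, -1.35946273e-03, -4.13750479e-03,  7.56182919e-04,
        3.48445840e-05, -1.40549351e-05]), 'joint_efforts': array([ 1.43071928e-03, -4.32004452e+01, -2.44694549e+01,  7.18608429e-02,
        5.26282412e-02, -4.81421068e-05]), 'tool_pos': array([ 0.20957151, -0.48093842,  0.22610458]), 'tool_rot': array([-3.14018462e+00, -2.14925895e-04,  4.10784114e-01]), 'contact_force': array([0.52557327, 0.62202105, 0.61574623]), 'torque': array([-0.02361514,  0.06505276, -0.06637692]), 'grip_force': 0.0, 'opening': 0.09207092473132646}
```

View pics/scene0.png

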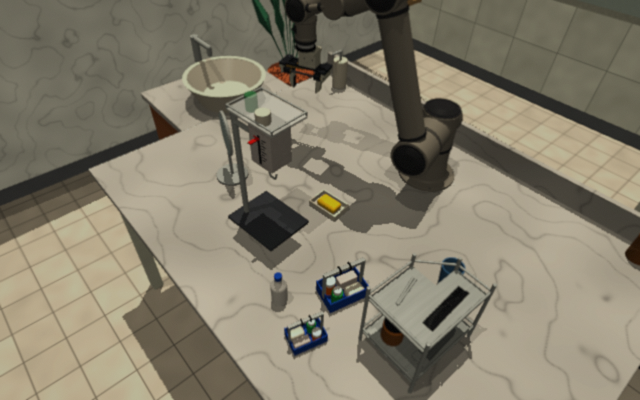

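View pics/top0.png

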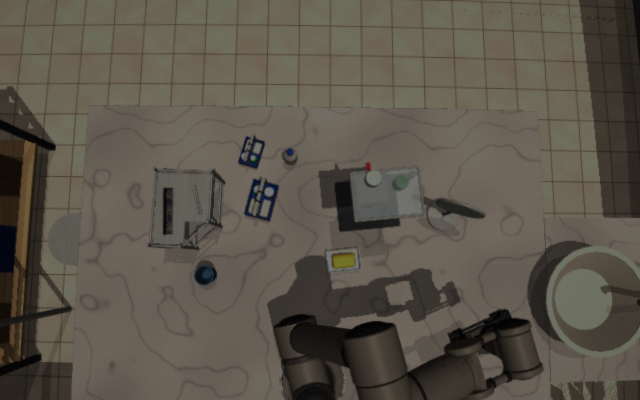

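The top view shows the larger basket near (262,198), the small one at (252,151), the shelf and housing around (385,195) and the red pointer at (368,166). I'll get rough positions next, with zoomed crops.

```bash
cat > h.py <<'E'
from cell import monitor, vision, workorder
import cv2,numpy as np
from scipy.spatial.transform import Rotation as Ro
def rgb(n): return vision.read_camera(n)
def save(n,im): cv2.imwrite(f"pics/{n}.png",cv2.cvtColor(im,cv2.COLOR_RGB2BGR))
def pose():
    s=monitor.observe(); T=np.eye(4); T[:3,:3]=Ro.from_euler('xyz',s['tool_rot']).as_matrix(); T[:3,3]=s['tool_pos']; return T
def cam(n,P=None):
    c=vision.get_calibration(n)
    return c['K'],c['k1'],(c['T'] if 'T' in c else (pose() if P is None else P)@c['mount'])
def ray(C,uv):
    K,k1,T=C; d=np.array([(uv[0]-K[0,2])/K[0,0],(uv[1]-K[1,2])/K[1,1]]); s=d.copy()
    for _ in range(8): s=d/(1+k1*(s@s))
    v=T[:3,:3]@np.array([s[0],-s[1],-1]); return T[:3,3],v/np.linalg.norm(v)
def onz(C,uv,z): o,v=ray(C,uv); return o+v*(z-o[2])/v[2]
def cross(*rs): # least squares point of rays, with residual
    A=np.zeros((3,3));b=np.zeros(3)
    for o,v in rs: M=np.eye(3)-np.outer(v,v);A+=M;b+=M@o
    p=np.linalg.solve(A,b); return p,[float(np.linalg.norm((np.eye(3)-np.outer(v,v))@(p-o))) for o,v in rs]
def proj(C,p):
    K,k1,T=C; q=T[:3,:3].T@(np.array(p)-T[:3,3]); s=np.array([q[0],-q[1]])/-q[2]; s=s*(1+k1*(s@s)); return s*[K[0,0],K[1,1]]+K[:2,2]
E
python3 - <<'E'
from h import *
t=cv2.imread('pics/top0.png');s=cv2.imread('pics/scene0.png')
R=lambda im,x,y,w,h,f:cv2.resize(im[y:y+h,x:x+w],None,fx=f,fy=f,interpolation=cv2.INTER_CUBIC)
cv2.imwrite('pics/z1.png',np.vstack([np.clip(R(t,230,130,200,110,4).astype(float)*1.6,0,255).astype('uint8')]))
cv2.imwrite('pics/z2.png',R(s,220,90,160,120,5))
C=cam('top');S=cam('scene')
rp=[]
for n,im,c in(('top',t,C),('scene',s,S)):
    h=cv2.cvtColor(im,cv2.COLOR_BGR2HSV)
    m=((h[...,0]<6)|(h[...,0]>174))&(h[...,1]>170)&(h[...,2]>90)
    N,l,st,ce=cv2.connectedComponentsWithStats(m.astype('uint8'));print(n,'red',[(st[i].tolist(),ce[i].round(1)) for i in range(1,N) if st[i][4]>8])
    m=(abs(h[...,0].astype(int)-113)<10)&(h[...,1]>140)
    N,l,st,ce=cv2.connectedComponentsWithStats(m.astype('uint8'));print(n,'blue',[(st[i].tolist(),ce[i].round(1)) for i in range(1,N) if st[i][4]>40])
print(onz(C,(262,198),.06),onz(C,(368,166),.39))
print('cross',cross(ray(C,(368,165)),ray(S,(250,142))))
E
```

```text
top red [([366, 163, 4, 6, 19], array([367.7, 165.5]))]
top blue [([248, 151, 13, 17, 70], array([253.4, 160. ])), ([245, 180, 15, 36, 108], array([251.5, 195.2])), ([258, 183, 20, 37, 169], array([268.6, 198.4])), ([0, 225, 16, 47, 646], array([  6.6, 247.8]))]
scene red [([248, 138, 9, 6, 33], array([252.4, 140.7]))]
scene blue [([275, 273, 6, 8, 44], array([277.5, 276.5])), ([317, 279, 50, 33, 460], array([340.2, 297.5])), ([290, 324, 37, 31, 264], array([309.2, 341.7]))]
[0.6312032  0.18483035 0.06      ] [ 0.68194199 -0.14300086  0.39      ]
cross (array([ 0.68396309, -0.14237769,  0.39181842]), [0.0005948790817395854, 0.0005948790817395302])
```

View pics/z1.png

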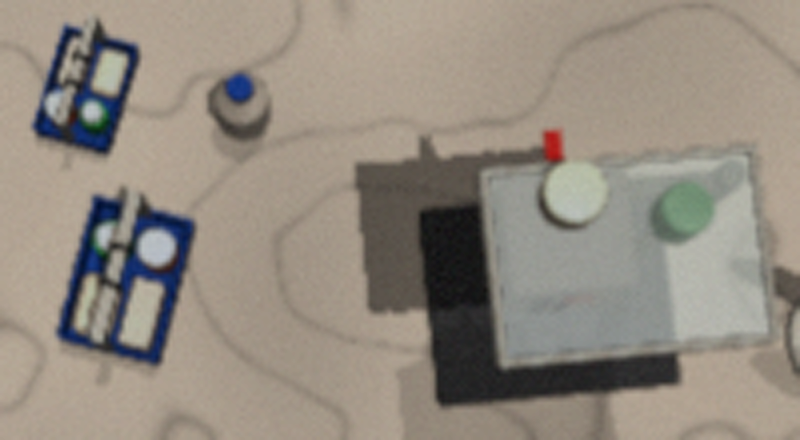

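View pics/z2.png

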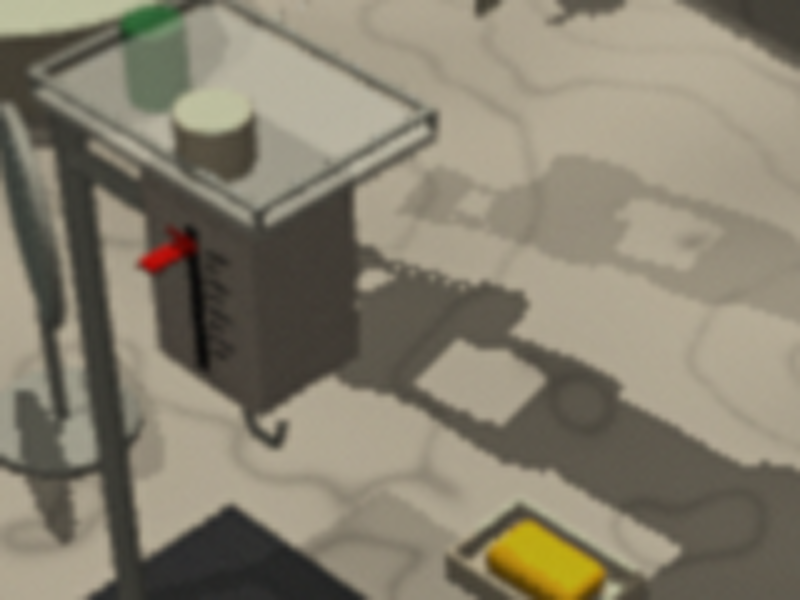

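The crops show the basket bar running from about (262,179) to (255,215) in the top view. The base plate's near edge runs (338.7,231.2)–(400,225.7), and the hook bottom is near scene (273.6,177.6).

Run:
```python
from h import *
C=cam('top');S=cam('scene');np.set_printoptions(precision=4,suppress=True)
z=lambda x,y:(230+x/4,130+y/4)
def ang(a,b): d=b-a; return np.arctan2(d[1],d[0]),np.linalg.norm(d)
a,b=[onz(C,z(*p),.012) for p in((435,405),(680,383))];print('base near edge',a,b,ang(b,a),'yaw',ang(b,a)[0]-np.pi/2)
sh=[onz(C,z(*p),.435) for p in((483,170),(755,148),(772,342),(503,365))];print('shelf',sh);print([ang(sh[i],sh[(i+1)%4]) for i in range(4)])
yaw=ang(b,a)[0]-np.pi/2; tip=cross(ray(C,(367.7,163.2)),ray(S,(248.5,143)))[0]
print('ptr',tip,'hook',tip-.076*np.array([np.cos(yaw),np.sin(yaw),0]))
print('hook scene ray at z .225',onz(S,(273.6,177.6),.2215),'tip',onz(S,(277,174.5),.244))
t,bm=[onz(C,z(*p),.127) for p in((130,195),(101,342))];print('bar',t,bm,ang(bm,t))
q=[onz(C,z(*p),.045) for p in((97,195),(193,220),(158,362),(60,335))];print('basket',np.mean(q,0),[ang(q[i],q[(i+1)%4]) for i in range(4)])
for n,p in(('soap',z(460,505)),('lot',z(240,88))):print(n,onz(C,p,.1 if n=='lot' else .03))
print('soap',onz(C,(343,260),.02),'tumb',onz(C,(206,274),.09),'caddy',onz(C,(213,182),.24),onz(C,(209,236),.24),'mirror',onz(C,(435,207),.25),onz(C,(483,215),.25))
```

```text
base near edge [ 0.5206 -0.0869  0.012 ] [ 0.5423 -0.3071  0.012 ] (np.float64(1.6688847377029306), np.float64(0.22133527061631406)) yaw 0.098088410908034
shelf [array([ 0.6543, -0.0902,  0.435 ]), array([ 0.6718, -0.2755,  0.435 ]), array([ 0.5396, -0.2844,  0.435 ]), array([ 0.5225, -0.1034,  0.435 ])]
[(np.float64(-1.4764086529510263), np.float64(0.18613817299236002)), (np.float64(-3.0742629662434218), np.float64(0.1325241011587348)), (np.float64(1.6650906901157587), np.float64(0.18181689664872955)), (np.float64(0.0999431577235556), np.float64(0.13246067003482798))]
ptr [ 0.6893 -0.1417  0.3914] hook [ 0.6136 -0.1491  0.3914]
hook scene ray at z .225 [ 0.6122 -0.1456  0.2215] tip [ 0.6105 -0.1292  0.244 ]
bar [0.6878 0.178  0.127 ] [0.5635 0.1993 0.127 ] (np.float64(-0.1701628894209992), np.float64(0.12612236975183588))
basket [0.6281 0.1871 0.045 ] [(np.float64(-1.8173718362970965), np.float64(0.08808690521325827)), (np.float64(2.9204984308867985), np.float64(0.12934157630706233)), (np.float64(1.3124626986620844), np.float64(0.08942636445860377)), (np.float64(-0.2312770208596749), np.float64(0.12826313582306945))]
soap [ 0.4319 -0.1079  0.03  ]
lot [0.787 0.088 0.1  ]
soap [ 0.4187 -0.1016  0.02  ] tumb [0.3674 0.3649 0.09  ] caddy [0.6564 0.3207 0.24  ] [0.4884 0.3271 0.24  ] mirror [ 0.5841 -0.3692  0.25  ] [ 0.5606 -0.5199  0.25  ]
```

Call:
move_arm --pt "0 0 45 0.1 -1" --pt "0 0 48 0.1 -1" --pt "0 0 48 0.15 -1" --pt "0 0 48 0.15 -1" --pt "0 0 48 0.15 -1" --pt "10 0 48 0.15 -1" --pt "20 20 30 0.15 -1" --pt "25 40 0 0.15 -1" --pt "25 40 0 0.15 -1" --pt "25 40 0 0.15 -1" --pt "25 40 0 0.15 -1" --pt "25 40 0 0.15 -1"

```text
time: 1.3
tool_pos: [0.3652, -0.2596, 0.5415]
tool_rot: [3.142, -0.0, 2.117]
contact_force: [0.6, -0.1, -0.2]
opening: 0.0922
grip_force: 0.0
```

Call:
move_arm --pt "25 40 0 0.15 -1" --pt "25 40 0 0.15 -1" --pt "25 40 0 0.15 -1" --pt "25 40 0 0.15 -1" --pt "25 40 0 0.15 -1" --pt "25 40 0 0.15 -1" --pt "25 40 0 0.15 -1" --pt "0 0 0 0 -1"

```text
time: 2.1
tool_pos: [0.542, 0.0231, 0.539]
tool_rot: [3.14, -0.004, -3.112]
contact_force: [0.0, 0.5, 0.4]
opening: 0.0915
grip_force: 0.0
```

Call:
move_arm --pt "50 2 0 0 -1" --pt "50 2 0 0 -1" --pt "50 2 0 0 -1" --pt "50 2 0 0 -1" --pt "50 2 0 0 -1" --pt "50 2 0 0 -1" --pt "50 2 0 0 -1"

```text
time: 2.8
tool_pos: [0.7458, 0.0261, 0.4387]
tool_rot: [3.14, 0.107, -3.124]
contact_force: [-0.4, -0.8, -0.2]
opening: 0.0924
grip_force: 0.0
```

```bash
python3 -c "
from h import *;s=monitor.observe();print(s['qpos'].round(3),s['tool_pos'].round(3),s['tool_rot'].round(3))"
```

```text
[-0.072  0.858  0.038  0.014  2.139 -1.653] [0.746 0.026 0.439] [ 3.14   0.107 -3.124]
```

Call:
move_arm --pt "50 0 0 0 -1" --pt "50 0 0 0 -1" --pt "50 0 0 0 -1" --pt "50 0 0 0 -1"

```text
time: 3.2
tool_pos: [0.8321, 0.0224, 0.3643]
tool_rot: [3.138, 0.212, -3.124]
contact_force: [1.6, -0.3, -0.2]
opening: 0.0918
grip_force: 0.0
```

Call:
move_arm --pt "30 0 40 0 -1" --pt "30 0 40 0 -1" --pt "30 0 40 0 -1" --pt "30 0 40 0 -1"

```text
time: 3.6
tool_pos: [0.8252, 0.0202, 0.4464]
tool_rot: [3.138, 0.341, -3.123]
contact_force: [0.3, -1.0, -0.3]
opening: 0.0916
grip_force: 0.0
```

Call:
move_arm --pt "-50 0 0 0 -1" --pt "-50 0 0 0 -1" --pt "-50 0 0 0 -1" --pt "0 0 0 0 -1"

```text
time: 4.0
tool_pos: [0.727, 0.0204, 0.4479]
tool_rot: [3.136, 0.328, -3.123]
contact_force: [0.8, -0.0, 0.3]
opening: 0.0923
grip_force: 0.0
```

```bash
python3 -c "
from h import *;s=monitor.observe();print(s['qpos'].round(3),s['tool_pos'].round(3),s['tool_rot'].round(3))"
```

```text
[-0.096  0.51   0.718  0.042  1.589 -1.678] [0.727 0.02  0.448] [ 3.136  0.328 -3.123]
```

Call:
move_arm --pt "50 0 0 0 -1" --pt "50 0 0 0 -1" --pt "30 0 40 0 -1" --pt "30 0 40 0 -1" --pt "30 0 40 0 -1" --pt "30 0 40 0 -1" --pt "30 0 40 0 -1" --pt "30 0 40 0 -1" --pt "30 0 40 0 -1" --pt "30 0 40 0 -1"

```text
time: 5.0
tool_pos: [0.818, 0.0149, 0.5733]
tool_rot: [3.136, 0.587, -3.124]
contact_force: [0.3, -0.3, -0.3]
opening: 0.0919
grip_force: 0.0
```

Call:
move_arm --pt "30 0 40 0 -1" --pt "-30 20 -25 -0.04 -1" --pt "-30 20 -25 -0.05 -1" --pt "-30 20 -25 -0.05 -1" --pt "-30 20 -25 -0.05 -1" --pt "-30 20 -25 -0.05 -1" --pt "-30 20 -25 0 -1" --pt "-30 20 -25 0 -1" --pt "-30 20 -25 0 -1" --pt "-30 20 -25 0 -1" --pt "-10 10 -25 0 -1" --pt "0 0 0 0 -1"

```text
time: 6.2
tool_pos: [0.5734, 0.188, 0.3609]
tool_rot: [3.131, 0.612, 2.955]
contact_force: [-0.9, -0.3, -0.1]
opening: 0.0918
grip_force: 0.0
```

Run:
```python
from h import *
for _ in range(3): s=monitor.observe()
print(s['qpos'].round(3),s['qvel'].round(3),s['tool_pos'].round(4),s['tool_rot'].round(4))
P=pose();im=rgb('wrist');save('w1',im);np.save('P1.npy',P)
C=cam('wrist',P)
u=[np.cos(-.22),np.sin(-.22)]
for d in(-.05,0,.05):print(d,proj(C,[.627+d*u[0],.188+d*u[1],.121]).round(0))
```

```text
[ 0.337  0.148  1.571 -0.362  0.903 -0.901] [-0.041  0.003 -0.114  0.013  0.035 -0.067] [0.5734 0.188  0.3609] [3.1313 0.6123 2.9551]
-0.05 [333.  33.]
0 [330.  81.]
0.05 [328. 120.]
```

View pics/w1.png

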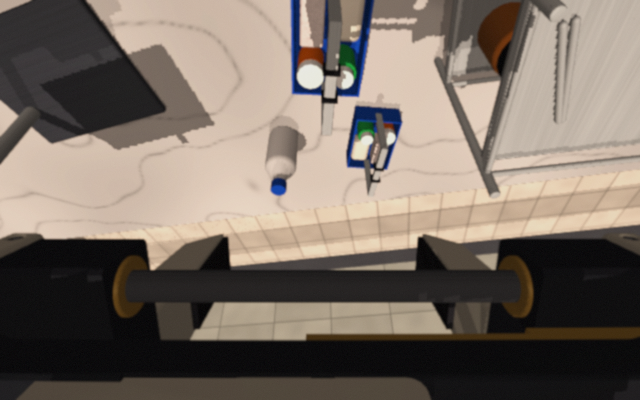

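The wrist view is upside down, with the far side toward the bottom. The bar runs from (334,10) to (326,135), with collars near rows 70 and 98, which matches the prediction. I'll refine with a zoom.

Run:
```python
import cv2;im=cv2.imread('pics/w1.png')[0:145,285:385];cv2.imwrite('pics/w1z.png',cv2.resize(im,None,fx=4,fy=4,interpolation=cv2.INTER_CUBIC))
```

```text
(no output)
```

View pics/w1z.png

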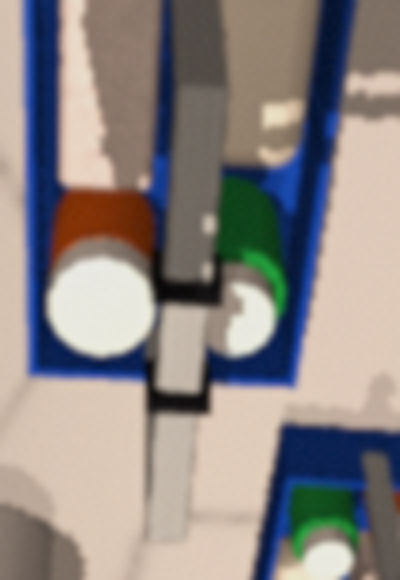

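Zoomed, the bar's top face spans (335.3,21.2) to (326.8,135), and the collar tops are near (332,72.5) and (329.8,100).

Run:
```python
from h import *
np.set_printoptions(precision=4,suppress=True)
P=np.load('P1.npy');C=cam('wrist',P)
a=onz(C,(335.3,21.2),.127);b=onz(C,(326.8,135),.127);c=onz(C,(332,72.5),.13);d=onz(C,(329.8,100),.13)
print(a,b,(a+b)/2,np.linalg.norm(b-a),np.arctan2(*(b-a)[1::-1]));print(c,d,(c+d)/2,np.linalg.norm(d-c))
m=(a+b+c+d)/4;y=np.arctan2(*(b-a)[1::-1]);g=m-.05*np.array([np.cos(y),np.sin(y),0]);g[2]=.121
print('grip',g,'TCP',g+.019*P[:3,2],'tool dir az',np.arctan2(P[1,2],P[0,2]),'closing axis az',np.arctan2(P[1,1],P[0,1])+np.pi/2,P[2,1])
```

```text
[0.5652 0.203  0.127 ] [0.6927 0.1732 0.127 ] [0.6289 0.1881 0.127 ] 0.13091135905923132 -0.2298147796820253
[0.6125 0.1923 0.13  ] [0.6437 0.1849 0.13  ] [0.6281 0.1886 0.13  ] 0.03203067829826396
grip [0.5798 0.1998 0.121 ] TCP [0.5906 0.1979 0.1055] tool dir az -0.1684989387847645 closing axis az 2.9610654350206134 0.008449489931938926
```

Call:
move_arm --pt "5 4 -40 -0.03 -1" --pt "6 3 -40 -0.03 -1" --pt "6 3 -40 0 -1" --pt "0 0 -40 0 -1" --pt "0 0 -35 0 -1" --pt "0 0 0 0 -1" --pt "0 0 0 0 -1"

```text
time: 6.95
tool_pos: [0.5941, 0.1963, 0.1693]
tool_rot: [3.129, 0.617, 2.891]
contact_force: [0.5, -0.0, 0.6]
opening: 0.0919
grip_force: 0.0
```

Call:
move_arm --pt "-2 1 -25 0.02 -1" --pt "-2 1 -25 0 -1" --pt "0 0 -12 0 -1" --pt "0 0 0 0 -1" --pt "0 0 0 0 -1"

```text
time: 7.45
tool_pos: [0.5898, 0.1988, 0.1082]
tool_rot: [3.128, 0.619, 2.91]
contact_force: [-0.0, 1.1, -0.1]
opening: 0.0918
grip_force: 0.0
```

Call:
move_arm --pt "0 0 -2 0 1" --pt "0 0 0 0 1" --pt "0 0 0 0 1" --pt "0 0 0 0 1" --pt "0 0 0 0 1" --pt "0 0 0 0 1" --pt "0 0 0 0 1" --pt "0 0 0 0 1" --newtons 60

```text
time: 8.25
tool_pos: [0.5875, 0.1984, 0.103]
tool_rot: [3.131, 0.614, 2.912]
contact_force: [0.3, -0.3, 0.4]
opening: 0.0321
grip_force: 0.0
```

Call:
move_arm --pt "0 0 0 0 1" --pt "0 0 0 0 1" --pt "0 0 0 0 1" --pt "0 0 0 0 1" --pt "0 0 0 0 1" --pt "0 0 0 0 1" --newtons 60

```text
time: 8.85
tool_pos: [0.5875, 0.1983, 0.1031]
tool_rot: [3.131, 0.614, 2.912]
contact_force: [0.2, -1.7, -0.2]
opening: 0.0113
grip_force: 60.0
```

Call:
move_arm --pt "0 0 5 0 1" --pt "0 0 10 0 1" --pt "0 0 20 0 1" --pt "0 0 30 0 1" --pt "0 0 40 0 1" --pt "0 0 40 0 1" --pt "0 0 40 0 1" --pt "0 0 20 0 1" --pt "0 0 0 0 1" --pt "0 0 0 0 1"

```text
time: 9.85
tool_pos: [0.5863, 0.1981, 0.306]
tool_rot: [3.133, 0.611, 2.913]
contact_force: [0.5, -0.6, -5.8]
opening: 0.0115
grip_force: 59.9
```

Run:
```python
from h import *
for _ in range(1): s=monitor.observe()
print(s['contact_force'],s['torque'],s['tool_pos'].round(4),s['tool_rot'].round(4))
P=pose();im=rgb('wrist');np.save('P2.npy',P);np.save('w2.npy',im)
C=cam('wrist',P); g=P[:3,3]-.019*P[:3,2];y=-.2298
for d in(.034,.066,.1155):print(d,proj(C,g+[d*np.cos(y),d*np.sin(y),.006]).round(1))
save('w2z',cv2.resize(im[100:400,200:440],None,fx=2,fy=2,interpolation=cv2.INTER_CUBIC))
```

```text
[ 0.45500236 -0.63748287 -5.78198341] [ 0.35329906  0.99608129 -0.02051896] [0.5863 0.1981 0.306 ] [3.1327 0.6105 2.9129]
0.034 [322.  314.6]
0.066 [321.7 336.1]
0.1155 [321.4 360.6]
```

View pics/w2z.png

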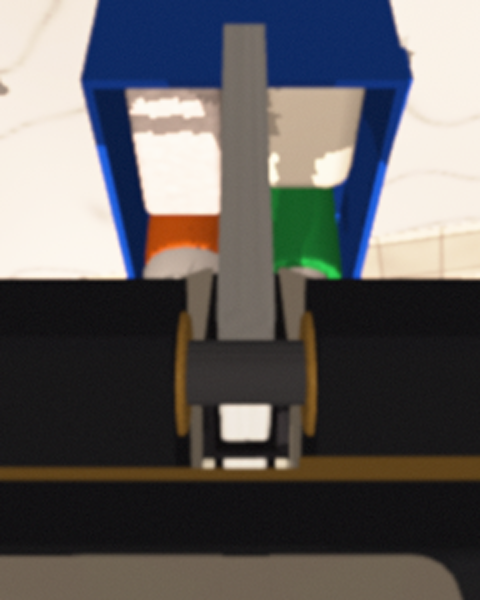

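Run:
```python
from h import *
np.set_printoptions(precision=4,suppress=True)
P=np.load('P2.npy');C=cam('wrist',P);g=P[:3,3]-.019*P[:3,2];print('g',g)
for az in(-.2298,):
 for t in(0,.1,-.1):
  X=np.array([np.cos(az)*np.cos(t),np.sin(az)*np.cos(t),-np.sin(t)]);Y=np.array([-np.sin(az),np.cos(az),0]);Z=np.cross(X,Y)
  f=lambda x,y,z:((proj(C,g+X*x+Y*y+Z*z)-[200,100])*2).round(0)
  print(t,'rimL',f(-.015,-.045,-.076),f(-.015,.045,-.076),'bar top end',f(-.0155,0,.006),'collar near top',f(.0315,0,.009),f(.0365,0,.009),'2nd',f(.0635,0,.009), 'g',f(0,0,0))
```

```text
g [0.5756 0.2005 0.3216]
0 rimL [78. 65.] [408.  65.] bar top end [245. 332.] collar near top [244. 437.] [244. 445.] 2nd [244. 480.] g [245. 343.]
0.1 rimL [72. 47.] [414.  47.] bar top end [245. 341.] collar near top [244. 426.] [244. 432.] 2nd [243. 458.] g [245. 343.]
-0.1 rimL [83. 84.] [402.  84.] bar top end [245. 324.] collar near top [244. 448.] [244. 458.] 2nd [244. 502.] g [245. 343.]
```

Call:
move_arm --pt "-8 -12 0 0.02 1" --pt "-15 -20 0 0.035 1" --pt "-20 -28 0 0.045 1" --pt "-20 -30 0 0.045 1" --pt "-20 -30 0 0.045 1" --pt "-20 -30 0 0.045 1" --pt "-20 -28 0 0.045 1" --pt "-15 -20 0 0.035 1" --pt "-8 -10 0 0.01 1" --pt "0 0 0 0 1" --pt "0 0 0 0 1"

```text
time: 11.0
tool_pos: [0.4493, 0.0017, 0.306]
tool_rot: [3.13, 0.606, -3.068]
contact_force: [-0.1, 0.2, -4.0]
opening: 0.0117
grip_force: 59.9
```

Run:
```python
from h import *
s=monitor.observe()
print(s['contact_force'],s['tool_pos'].round(4),s['tool_rot'].round(4),s['opening'],s['time'])
P=pose();im=rgb('wrist');np.save('P3.npy',P);save('w3',im)
C=cam('wrist',P)
for p in((.613,-.148,.225),(.613,-.13,.244)):print(proj(C,p).round(0))
```

```text
[-0.11287056  0.20721642 -4.01171414] [0.4493 0.0017 0.306 ] [ 3.1302  0.6062 -3.0682] 0.011693244996086137 11.0
[155. 264.]
[169. 283.]
```

View pics/w3.png

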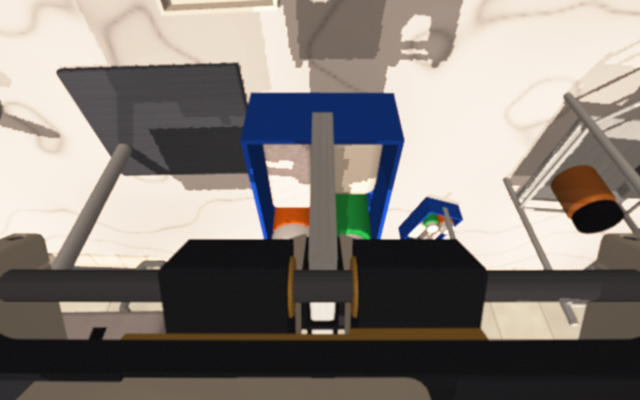

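The hook shows around (145,265), partly hidden by the gripper rod, so I'll back off for a clear look.

Call:
move_arm --pt "-10 0 0 0.01 1" --pt "-20 0 3 0.01 1" --pt "-20 0 5 0 1" --pt "-15 0 5 0 1" --pt "-5 0 2 0 1" --pt "0 0 0 0 1" --pt "0 0 0 0 1"

```text
time: 11.75
tool_pos: [0.3803, 0.002, 0.3223]
tool_rot: [3.131, 0.609, -3.045]
contact_force: [0.0, -0.0, -4.5]
opening: 0.0118
grip_force: 59.9
```

Run:
```python
from h import *
s=monitor.observe();P=pose();im=rgb('wrist');np.save('P4.npy',P);save('w4',im)
print(s['tool_pos'].round(4),s['tool_rot'].round(4),s['time'])
C=cam('wrist',P)
for p in((.613,-.148,.225),(.613,-.13,.244)):print(proj(C,p).round(0))
save('w4z',cv2.resize(im[190:270,70:230],None,fx=5,fy=5,interpolation=cv2.INTER_CUBIC))
```

```text
[0.3803 0.002  0.3223] [ 3.1311  0.609  -3.0455] 11.75
[171. 280.]
[183. 296.]
```

View pics/w4z.png

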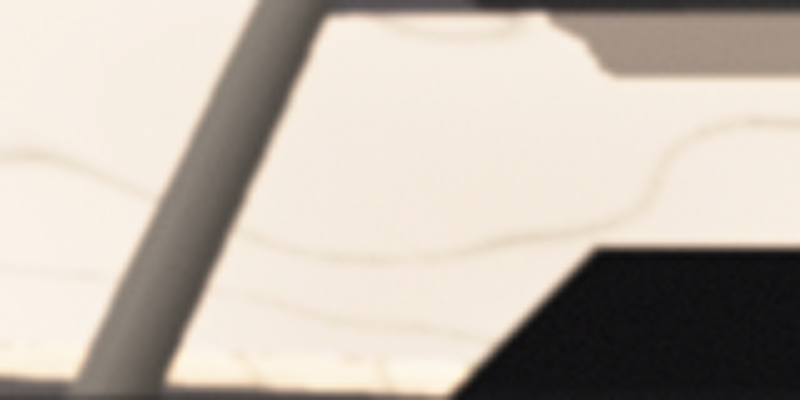

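Run:
```python
from h import *
P=np.load('P4.npy')
for x in(.46,.5,.54):
  for y in(.02,.05):
   for z in(.32,.36,.40):
    Q=P.copy();Q[:3,3]=x,y,z;C=cam('wrist',Q)
    print(x,y,z,*[proj(C,p).round(0) for p in((.613,-.148,.225),(.613,-.13,.244),(.568,-.107,.285),(.576,-.197,.285))], C[2][:3,3].round(3))
```

```text
0.46 0.02 0.32 [132. 243.] [146. 261.] [143. 280.] [ 24. 279.] [0.313 0.004 0.409]
0.46 0.02 0.36 [146. 210.] [158. 226.] [158. 236.] [ 50. 236.] [0.313 0.004 0.449]
0.46 0.02 0.4 [157. 182.] [169. 196.] [171. 199.] [ 72. 199.] [0.313 0.004 0.489]
0.46 0.05 0.32 [100. 241.] [112. 259.] [102. 278.] [-17. 278.] [0.313 0.034 0.409]
0.46 0.05 0.36 [116. 208.] [127. 224.] [121. 234.] [ 12. 234.] [0.313 0.034 0.449]
0.46 0.05 0.4 [129. 180.] [140. 194.] [137. 197.] [ 37. 197.] [0.313 0.034 0.489]
0.5 0.02 0.32 [118. 218.] [132. 237.] [125. 252.] [ -8. 252.] [0.353 0.004 0.409]
0.5 0.02 0.36 [134. 184.] [147. 201.] [144. 206.] [ 24. 206.] [0.353 0.004 0.449]
0.5 0.02 0.4 [147. 155.] [160. 170.] [160. 168.] [ 50. 168.] [0.353 0.004 0.489]
0.5 0.05 0.32 [ 82. 216.] [ 95. 235.] [ 79. 250.] [-55. 250.] [0.353 0.034 0.409]
0.5 0.05 0.36 [101. 182.] [113. 199.] [103. 204.] [-19. 204.] [0.353 0.034 0.449]
0.5 0.05 0.4 [116. 153.] [128. 168.] [122. 166.] [ 11. 166.] [0.353 0.034 0.489]
0.54 0.02 0.32 [101. 187.] [115. 208.] [103. 217.] [-50. 216.] [0.393 0.004 0.409]
0.54 0.02 0.36 [119. 153.] [133. 170.] [127. 168.] [-10. 168.] [0.393 0.004 0.449]
0.54 0.02 0.4 [135. 124.] [148. 139.] [146. 130.] [ 23. 130.] [0.393 0.004 0.489]
0.54 0.05 0.32 [ 61. 185.] [ 74. 205.] [ 49. 214.] [-104.  213.] [0.393 0.034 0.409]
0.54 0.05 0.36 [ 83. 151.] [ 96. 168.] [ 79. 165.] [-58. 165.] [0.393 0.034 0.449]
0.54 0.05 0.4 [102. 121.] [114. 136.] [104. 127.] [-20. 127.] [0.393 0.034 0.489]
```

Call:
move_arm --pt "8 2 1 0 1" --pt "16 4 1 0 1" --pt "24 5 2 0 1" --pt "24 5 2 0 1" --pt "24 5 2 0 1" --pt "24 5 0 0 1" --pt "14 2 0 0 1" --pt "6 0 0 0 1" --pt "0 0 0 0 1" --pt "0 0 0 0 1"

```text
time: 12.8
tool_pos: [0.5192, 0.0299, 0.3301]
tool_rot: [3.131, 0.608, -3.046]
contact_force: [-1.0, 0.0, -4.8]
opening: 0.0118
grip_force: 59.9
```

Run:
```python
from h import *
s=monitor.observe();P=pose();im=rgb('wrist');np.save('P5.npy',P);save('w5',im)
print(s['tool_pos'].round(4),s['tool_rot'].round(4),s['time'])
C=cam('wrist',P)
a=[proj(C,p) for p in((.613,-.148,.225),(.613,-.13,.244),(.568,-.107,.285))];print(a)
x,y=a[0].astype(int);x0=max(0,x-45);y0=max(0,y-35);print(x0,y0)
save('w5z',cv2.resize(im[y0:y0+75,x0:x0+100],None,fx=8,fy=8,interpolation=cv2.INTER_CUBIC))
```

```text
[0.5192 0.0299 0.3301] [ 3.1307  0.6081 -3.0462] 12.8
[array([102.641166 , 194.4674025]), array([116.27526171, 213.30996735]), array([105.31242614, 222.92110805])]
57 159
```

View pics/w5z.png

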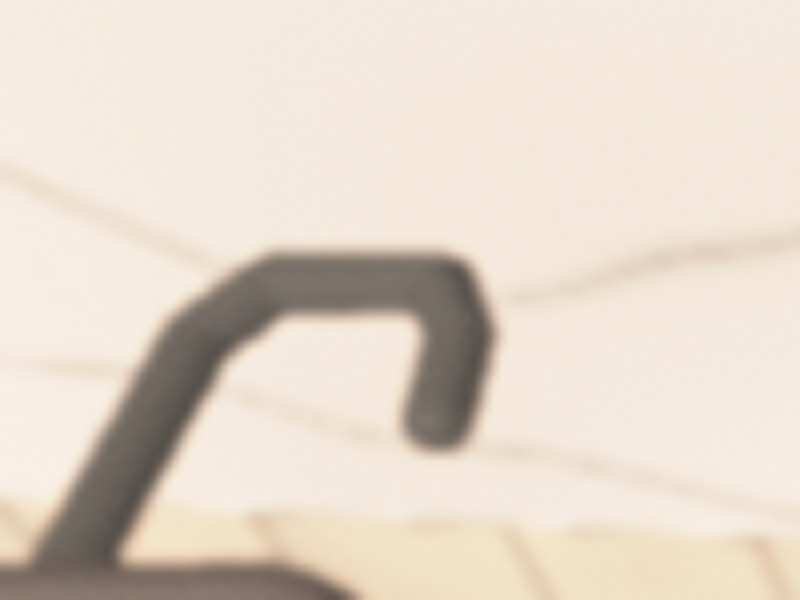

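The hook is clear (view inverted): the flat bottom's axis runs px (92.6,194.4)–(110.7,194.4), the tip end is at (111.6,214.6), and the shank is at (68.9,224).

Run:
```python
from h import *
np.set_printoptions(precision=4,suppress=True)
P=np.load('P5.npy');C=cam('wrist',P)
a=onz(C,(92.6,194.4),.2215);b=onz(C,(110.7,194.4),.2215);t=onz(C,(111.6,214.6),.243);print(a,b,t,np.linalg.norm(b-a))
y=.097;ex=np.array([np.cos(y),np.sin(y),0]);ey=np.array([-np.sin(y),np.cos(y),0])
print('seat by tip',t-.016*ey)
for h0 in ((.613,-.148),(.6125,-.1465),(t-.016*ey)[:2],(.6136,-.1491)):
  h=np.array([*h0,.225]);f=lambda yy,z:(proj(C,h+ey*yy+[0,0,z])-[57,159])*8
  print(h0,'tip top',f(.016,.019),'bottom axis',f(-.008,-.0035),f(.01,-.0035),'shank 20,40',f(-.014,.02),f(-.014,.04))
S=cam('scene');r=ray(S,(277,174.3));print(cross(r,ray(C,(111.6,214.6))))
T=cam('top');print(cross(ray(T,(367.7,163.2)),ray(S,(248.5,143))))
```

```text
[ 0.618  -0.1596  0.2215] [ 0.6166 -0.1439  0.2215] [ 0.6165 -0.1353  0.243 ] 0.015688625597787616
seat by tip [ 0.6181 -0.1512  0.243 ]
(0.613, -0.148) tip top [447.7928 424.0661] bottom axis [303.6753 259.3043] [471.1104 258.7294] shank 20,40 [150.4251 432.7361] [ 59.1398 595.2756]
(0.6125, -0.1465) tip top [461.3021 421.8889] bottom axis [316.3879 257.0804] [483.9912 256.5048] shank 20,40 [163.6473 430.5646] [ 72.882  593.1704]
[ 0.6181 -0.1512] tip top [433.1298 452.4772] bottom axis [291.4426 288.3424] [456.8437 287.7816] shank 20,40 [139.5364 461.0842] [ 48.9906 622.7734]
(0.6136, -0.1491) tip top [438.7265 427.0596] bottom axis [295.2353 262.3623] [462.4486 261.7886] shank 20,40 [141.7554 435.7224] [ 50.1985 598.1724]
(array([ 0.6106, -0.1304,  0.2461]), [0.0017488444464706593, 0.0017488444464705808])
(array([ 0.6893, -0.1417,  0.3914]), [0.000508146382294164, 0.0005081463822940725])
```

Call:
move_arm --pt "0 0 -8 0 1" --pt "0 0 -16 0 1" --pt "0 0 -20 0 1" --pt "3 0 -20 0 1" --pt "8 0 -14 0 1" --pt "12 -5 -8 0 1" --pt "12 -15 0 0 1" --pt "6 -22 0 0 1" --pt "2 -22 0 0 1" --pt "0 -20 0 0 1" --pt "0 -8 0 0 1" --pt "0 0 0 0 1"

```text
time: 14.05
tool_pos: [0.5626, -0.0633, 0.2443]
tool_rot: [3.131, 0.609, -3.048]
contact_force: [-0.1, 1.3, -4.0]
opening: 0.0112
grip_force: 60.0
```

Run:
```python
from h import *
print({k:np.round(v,4) for k,v in monitor.observe().items() if k in('tool_pos','tool_rot','contact_force','torque')})
P=pose();S=cam('scene');a=rgb('scene');save('s2',a);save('t2',rgb('top'));im=rgb('wrist');save('w6',im)
```

```text
{'tool_pos': array([ 0.5626, -0.0633,  0.2443]), 'tool_rot': array([ 3.1314,  0.6091, -3.0482]), 'contact_force': array([-0.143 ,  1.3478, -4.043 ]), 'torque': array([0.2749, 0.9754, 0.1784])}
```

Run:
```python
from h import *
P=np.load('P2.npy');C=cam('wrist',P);g=P[:3,3]-.019*P[:3,2]
az=np.arctan2(P[1,2],P[0,2]);print('az',az)
for t in(0,-.03,-.06):
  X=np.array([np.cos(az)*np.cos(t),np.sin(az)*np.cos(t),-np.sin(t)]);Y=np.array([-np.sin(az),np.cos(az),0]);Z=np.cross(X,Y)
  f=lambda x,y,z:proj(C,g+X*(x+.003)+Y*y+Z*(z+.0024)).round(1)
  print(t,'rim',f(-.015,-.045,-.076),f(-.015,.045,-.076),'collar',f(.0315,0,.009),f(.0365,0,.009),'bar -x end',f(-.0155,0,.006),f(-.0155,0,-.006))
for im in(np.load('w2.npy'),cv2.cvtColor(cv2.imread('pics/w6.png'),cv2.COLOR_BGR2RGB)):
  print(im[296:340:1,322].mean(1).round(0).astype(int).tolist())
  print(im[100:150:2,260].tolist()[::2]); 
  print(im[106:122,322].mean(1).round().astype(int).tolist())
# side pose: bar edges columns at row 200
  print(im[180,300:345].mean(1).round().astype(int).tolist())
```

```text
az -0.2131199896315208
0 rim [239.4 140.8] [403.9 138.8] collar [323.6 325.8] [323.6 329.4] bar -x end [322.5 275.3] [322.3 249.2]
-0.03 rim [240.3 143.5] [403.1 141.5] collar [323.6 327.6] [323.7 331.5] bar -x end [322.5 274.1] [322.3 248.6]
-0.06 rim [241.1 146.3] [402.4 144.3] collar [323.6 329.4] [323.7 333.6] bar -x end [322.5 272.9] [322.3 248. ]
[51, 51, 49, 48, 48, 82, 161, 222, 233, 233, 233, 232, 232, 233, 233, 233, 233, 232, 233, 232, 232, 231, 224, 189, 119, 49, 18, 15, 17, 19, 24, 34, 81, 162, 220, 231, 225, 198, 135, 78, 63, 63, 63, 54]
[[16, 43, 100], [16, 42, 101], [16, 43, 100], [16, 43, 99], [14, 42, 99], [16, 42, 101], [14, 42, 100], [16, 43, 100], [15, 42, 100], [16, 44, 101], [17, 49, 119], [14, 40, 97], [13, 30, 69]]
[51, 52, 52, 53, 55, 71, 93, 108, 110, 110, 110, 110, 110, 110, 110, 111]
[246, 246, 246, 246, 246, 246, 245, 242, 233, 211, 159, 115, 108, 108, 109, 108, 107, 108, 107, 107, 107, 108, 108, 109, 108, 109, 107, 106, 106, 110, 111, 109, 109, 126, 192, 241, 247, 244, 233, 202, 176, 173, 172, 173, 173]
[51, 51, 51, 50, 51, 82, 161, 222, 234, 233, 233, 233, 234, 233, 232, 232, 233, 233, 233, 231, 232, 232, 229, 206, 140, 62, 22, 16, 16, 20, 22, 33, 81, 163, 219, 231, 227, 197, 134, 79, 65, 63, 63, 52]
[[13, 41, 99], [16, 44, 101], [14, 41, 99], [16, 43, 100], [12, 40, 98], [11, 40, 98], [17, 43, 100], [13, 41, 98], [14, 41, 99], [14, 41, 100], [14, 40, 95], [14, 34, 81], [10, 28, 67]]
[53, 51, 52, 52, 52, 64, 87, 102, 111, 109, 109, 109, 111, 108, 110, 110]
[125, 124, 124, 124, 123, 124, 124, 124, 127, 133, 126, 111, 108, 108, 108, 109, 107, 108, 108, 108, 108, 108, 109, 109, 109, 109, 108, 107, 109, 110, 110, 109, 108, 109, 113, 125, 129, 129, 129, 129, 128, 129, 130, 140, 162]
```

Call:
move_arm --pt "1 -5 0 0 1" --pt "1 -10 0 0 1" --pt "1 -13 0 0 1" --pt "1 -13 0 0 1" --pt "1 -13 0 0 1" --pt "1 -13 0 0 1" --pt "1 -12 0 0 1" --pt "1 -8 0 0 1" --pt "0 -5 0 0 1" --pt "0 0 0 0 1" --pt "0 0 0 0 1"

```text
time: 15.3
tool_pos: [0.5707, -0.1539, 0.2444]
tool_rot: [3.131, 0.609, -3.046]
contact_force: [0.5, -0.7, -4.9]
opening: 0.012
grip_force: 59.9
```

Run:
```python
from h import *
print({k:np.round(v,4) for k,v in monitor.observe().items() if k in('tool_pos','tool_rot','contact_force','torque')})
P=pose();im=rgb('wrist');save('w7',im);np.save('P7.npy',P);C=cam('wrist',P)
for n,p in(('seat',(.617,-.151,.225)),('tip',(.6155,-.135,.244)),('shank',(.6185,-.165,.265))):print(n,proj(C,p).round(1))
s=rgb('scene');save('s3',s);S=cam('scene')
r=cv2.cvtColor(s,cv2.COLOR_RGB2HSV);m=((r[...,0]<6)|(r[...,0]>174))&(r[...,1]>170)&(r[...,2]>90);m[:,300:]=0
print(np.argwhere(m).mean(0),proj(S,(.613,-.13,.244)))
for row in range(160,190,2): print(row,s[row,262:292].mean(1).round().astype(int).tolist())
```

```text
{'tool_pos': array([ 0.5707, -0.1539,  0.2444]), 'tool_rot': array([ 3.1306,  0.6089, -3.0461]), 'contact_force': array([ 0.4718, -0.6889, -4.8742]), 'torque': array([0.0716, 0.9104, 0.0177])}
seat [319.5 265.5]
tip [346.6 293.8]
shank [294.3 329.6]
[140.54285714 252.65714286] [276.17401534 174.72184538]
160 [47, 46, 51, 56, 57, 66, 70, 70, 71, 69, 63, 62, 62, 61, 62, 62, 61, 62, 61, 61, 62, 61, 62, 61, 62, 60, 60, 60, 60, 59]
162 [59, 65, 63, 67, 68, 69, 70, 69, 70, 67, 64, 62, 63, 62, 63, 61, 62, 61, 63, 61, 62, 62, 63, 62, 62, 62, 60, 60, 61, 60]
164 [59, 66, 67, 68, 69, 69, 68, 70, 71, 69, 64, 62, 62, 63, 62, 62, 61, 62, 59, 61, 61, 62, 59, 60, 64, 65, 61, 58, 58, 73]
166 [72, 64, 64, 67, 69, 69, 70, 69, 71, 71, 65, 62, 62, 61, 61, 61, 60, 60, 63, 75, 95, 111, 112, 103, 93, 63, 50, 51, 86, 147]
168 [156, 130, 91, 68, 68, 68, 70, 68, 70, 70, 65, 63, 61, 60, 61, 64, 76, 94, 118, 155, 169, 170, 168, 169, 155, 88, 52, 52, 87, 151]
170 [151, 120, 82, 60, 60, 66, 69, 70, 71, 70, 65, 62, 63, 76, 91, 94, 86, 76, 70, 95, 130, 157, 168, 170, 156, 100, 57, 51, 76, 135]
172 [82, 75, 61, 58, 
[... 438 characters left out ...]
0, 75, 93, 98, 93, 78, 74, 75, 75, 66, 41, 36, 52, 52, 43, 34]
180 [148, 111, 62, 36, 25, 22, 25, 33, 47, 63, 68, 69, 70, 69, 71, 73, 73, 75, 75, 75, 75, 69, 68, 61, 40, 34, 49, 53, 48, 31]
182 [91, 83, 77, 72, 57, 52, 65, 69, 71, 72, 72, 73, 73, 74, 74, 75, 74, 73, 70, 67, 67, 65, 65, 61, 49, 49, 56, 60, 53, 35]
184 [116, 114, 107, 93, 83, 79, 72, 72, 72, 74, 73, 73, 75, 76, 74, 71, 67, 66, 66, 65, 65, 65, 66, 70, 74, 74, 75, 75, 73, 68]
186 [116, 116, 115, 113, 103, 81, 66, 66, 71, 77, 79, 76, 72, 67, 65, 66, 65, 63, 64, 66, 70, 74, 76, 76, 76, 76, 76, 77, 76, 71]
188 [111, 108, 102, 90, 79, 69, 73, 80, 82, 83, 84, 83, 82, 72, 67, 64, 66, 71, 75, 76, 78, 77, 77, 77, 78, 78, 72, 58, 45, 34]
```

Call:
move_arm --pt "0 -1 -3 0 1" --pt "0 0 -4 0 1" --pt "0 0 -4 0 1" --pt "0 0 -4 0 1" --pt "0 0 -3 0 1" --pt "0 0 -2 0 1" --pt "0 0 0 0 1"

```text
time: 16.1
tool_pos: [0.5707, -0.155, 0.2241]
tool_rot: [3.131, 0.609, -3.046]
contact_force: [-0.7, -0.5, -4.4]
opening: 0.0114
grip_force: 59.9
```

```bash
cat >> h.py <<'E'
def ptr():
    out=[]
    for n,sl in(("scene",np.s_[100:200,200:290]),("top",np.s_[130:200,340:400])):
        h=cv2.cvtColor(rgb(n),cv2.COLOR_RGB2HSV)[sl]
        m=((h[...,0]<8)|(h[...,0]>172))&(h[...,1]>150)&(h[...,2]>70)
        a=np.argwhere(m);out+=[(a.mean(0)+[sl[0].start,sl[1].start]).round(2).tolist(),len(a)]
    return out
E
python3 - <<'E'
from h import *
f=[]
for _ in range(6): s=monitor.observe();p=ptr();f.append(s['contact_force'])
print(np.mean(f,0),np.std(f,0),s['tool_pos'].round(4),p,s['time'])
E
```

```text
[ 0.33794252  0.03100772 -4.85534253] [0.60690718 0.2580002  0.50480169] [ 0.5708 -0.1551  0.2246] [[140.25, 253.09], 44, [165.89, 367.56], 27] 16.6
```

Call:
move_arm --pt "0 0 -2 0 1" --pt "0 0 -3 0 1" --pt "0 0 -3 0 1" --pt "0 0 -3 0 1" --pt "0 0 -3 0 1" --pt "0 0 -3 0 1" --pt "0 0 -3 0 1" --pt "0 0 -2 0 1" --pt "0 0 0 0 1" --pt "0 0 0 0 1"

```text
time: 17.7
tool_pos: [0.5709, -0.1551, 0.2026]
tool_rot: [3.131, 0.609, -3.046]
contact_force: [-0.4, -0.5, -4.2]
opening: 0.0118
grip_force: 59.9
```

Run:
```python
from h import *
f=[]
for _ in range(6): s=monitor.observe();p=ptr();f.append(s['contact_force'])
print(np.mean(f,0),s['torque'],s['tool_pos'].round(4),p,s['time'])
S=cam('scene');T=cam('top');print(cross(ray(T,p[2][::-1]),ray(S,p[0][::-1])))
```

```text
[-0.28939446 -0.09217828 -4.10677587] [ 0.02649201  0.84117836 -0.00949895] [ 0.5708 -0.1551  0.2026] [[143.45, 253.64], 42, [166.68, 367.36], 22] 18.2
(array([ 0.67806734, -0.13934101,  0.3866564 ]), [0.003355295049368151, 0.0033552950493680473])
```

Call:
move_arm --pt "0 0 -1.5 0 1" --pt "0 0 -2.5 0 1" --pt "0 0 -3 0 1" --pt "0 0 -3 0 1" --pt "0 0 -3 0 1" --pt "0 0 -3 0 1" --pt "0 0 -3 0 1" --pt "0 0 -3 0 1" --pt "0 0 -3 0 1" --pt "0 0 -3 0 1" --pt "0 0 -2.5 0 1" --pt "0 0 -1.5 0 1"

```text
time: 19.5
tool_pos: [0.5709, -0.1552, 0.1704]
tool_rot: [3.131, 0.609, -3.046]
contact_force: [-1.2, 0.0, -0.2]
opening: 0.0115
grip_force: 59.9
```

Run:
```python
from h import *
f=[];t=[]
for _ in range(8): s=monitor.observe();p=ptr();f.append(s['contact_force']);t.append(s['torque'])
print(np.mean(f,0),np.mean(t,0),s['tool_pos'].round(4),s['tool_rot'].round(3),p,s['time'])
```

```text
[-0.52487009  0.49116948 -1.01093939] [0.07759311 0.43944353 0.05594428] [ 0.5709 -0.1551  0.1706] [ 3.131  0.609 -3.046] [[152.79, 254.33], 39, [167.61, 365.78], 18] 20.2
```

Call:
move_arm --pt "0 0 -1 0 1" --pt "0 0 -2 0 1" --pt "0 0 -2 0 1" --pt "0 0 -2 0 1" --pt "0 0 -2 0 1" --pt "0 0 -1 0 1" --pt "0 0 0 0 1"

```text
time: 21.0
tool_pos: [0.5708, -0.1552, 0.1604]
tool_rot: [3.131, 0.609, -3.046]
contact_force: [-0.6, 0.1, -0.3]
opening: 0.0113
grip_force: 59.9
```

Run:
```python
from h import *
f=[];t=[]
for _ in range(14): s=monitor.observe();p=ptr();f.append(s['contact_force']);t.append(s['torque'])
print(np.mean(f,0),np.std(f,0),np.mean(t,0),s['tool_pos'].round(4),p,s['time'])
```

```text
[ 0.10653725 -0.08053354 -0.12109375] [0.44745358 0.49837179 0.39020141] [ 0.06532602  0.24242023 -0.00119383] [ 0.5708 -0.1551  0.1605] [[155.5, 254.76], 42, [168.0, 365.5], 12] 22.3
```

Call:
move_arm --pt "0 0 -1 0 1" --pt "0 0 0 0 1" --pt "0 0 0 0 1" --pt "0 0 0 0 1" --pt "0 0 0 0 1" --newtons 4

```text
time: 22.9
tool_pos: [0.5708, -0.1551, 0.1595]
tool_rot: [3.131, 0.609, -3.046]
contact_force: [0.1, -0.4, -0.4]
opening: 0.0118
grip_force: 4.0
```

Run:
```python
from h import *
f=[];t=[]
for _ in range(10): s=monitor.observe();p=ptr();f.append(s['contact_force']);t.append(s['torque'])
print(np.mean(f,0),np.mean(t,0),s['tool_pos'].round(4),p,s['time'],s['grip_force'])
```

```text
[-0.07637733 -0.17994521  0.02091641] [0.08979448 0.21743435 0.00043919] [ 0.5708 -0.1551  0.1595] [[155.74, 254.93], 42, [168.0, 365.5], 12] 23.8 3.9966116878008506
```

Call:
move_arm --pt "0 0 0 0 0.65" --pt "0 0 0 0 0.55" --pt "0 0 0 0 0.4" --pt "0 0 0 0 0.2" --pt "0 0 0 0 0.0" --pt "0 0 0 0 -0.2" --pt "0 0 0 0 -0.2" --pt "0 0 0 0 -0.2" --pt "0 0 0 0 -0.2" --pt "0 0 0 0 -0.2"

```text
time: 24.9
tool_pos: [0.5708, -0.1551, 0.1595]
tool_rot: [3.131, 0.609, -3.046]
contact_force: [-0.1, 0.3, -0.0]
opening: 0.0555
grip_force: 0.0
```

Run:
```python
from h import *
for _ in range(8): s=monitor.observe();p=ptr();print(p[0],s['time'],s['opening'])
```

```text
[156.73, 254.85] 24.9 0.055469199894666206
[156.63, 254.95] 25.0 0.05496257790569804
[156.62, 254.88] 25.1 0.05489657467811501
[156.63, 254.95] 25.2 0.05526395725189683
[156.74, 254.93] 25.3 0.05465945348255005
[156.74, 254.93] 25.4 0.054928484920560426
[156.62, 254.88] 25.5 0.05508334620526341
[156.63, 254.95] 25.6 0.05504100230805439
```

Call:
move_arm --pt "-3 0 4 0 -0.2" --pt "-6 -1 8 0 -0.2" --pt "-6 -1 8 0 -0.2" --pt "-8 -1 11 0 -0.2" --pt "-8 -1 11 0 -0.2" --pt "-10 -1 11 0 -0.2" --pt "-20 -1 8 0 -0.2" --pt "-25 -2 5 0 -0.2" --pt "-25 -2 0 0 -0.2" --pt "-25 -2 0 0 -0.2" --pt "-20 0 0 0 -0.2" --pt "0 0 0 0 -0.2"

```text
time: 26.9
tool_pos: [0.4131, -0.1671, 0.2261]
tool_rot: [3.132, 0.609, -3.047]
contact_force: [0.5, 0.1, 0.2]
opening: 0.055
grip_force: 0.0
```

Run:
```python
from h import *
for i in range(30):
    s=monitor.observe();p=ptr()
    if i%5==0:print(p,s['time'],s['contact_force'].round(1),s['tool_pos'].round(3))
# basket in wrist/scene: blue blob
im=rgb('scene');h=cv2.cvtColor(im,cv2.COLOR_RGB2HSV);m=((abs(h[...,0].astype(int)-113)<10)&(h[...,1]>140)).astype('uint8')
N,l,st,ce=cv2.connectedComponentsWithStats(m);print([(st[i].tolist(),ce[i].round(1)) for i in range(1,N) if st[i][4]>40]);save('end',im)
a=cv2.imread('pics/scene0.png');d=cv2.absdiff(a,cv2.imread('pics/end.png')).max(2)>40;print('diff other',d[260:,250:].sum(),d[190:215,310:350].sum(),d[100:185,215:245].sum())
```

```text
[[156.62, 254.88], 42, [168.0, 365.31], 13] 26.9 [0.5 0.1 0.2] [ 0.413 -0.167  0.226]
[[156.73, 254.85], 41, [168.0, 365.31], 13] 27.4 [0.8 1.5 0.6] [ 0.415 -0.167  0.225]
[[156.68, 254.78], 41, [168.0, 365.31], 13] 27.9 [-0.8  0.   0.2] [ 0.415 -0.167  0.225]
[[156.62, 254.88], 42, [168.0, 365.31], 13] 28.4 [ 0.3 -0.   0.3] [ 0.415 -0.167  0.225]
[[156.68, 254.78], 41, [168.0, 365.5], 12] 28.9 [ 0.4 -0.1 -0.7] [ 0.415 -0.167  0.225]
[[156.68, 254.78], 41, [168.0, 365.31], 13] 29.4 [ 0.7  0.  -0.9] [ 0.415 -0.167  0.226]
[([265, 192, 22, 10, 50], array([274.8, 196.1])), ([251, 199, 47, 34, 504], array([274.7, 217.8])), ([275, 273, 6, 8, 44], array([277.5, 276.5])), ([290, 324, 37, 31, 268], array([309.2, 341.8]))]
diff other 1683 466 0
```

Run:
```python
from h import *
for i in range(4):
    h=cv2.cvtColor(rgb('scene'),cv2.COLOR_RGB2HSV)[185:240,245:300];m=(abs(h[...,0].astype(int)-113)<10)&(h[...,1]>140);print(np.argwhere(m).mean(0).round(2),m.sum())
h=cv2.cvtColor(rgb('scene'),cv2.COLOR_RGB2HSV)[190:215,305:355];m=(abs(h[...,0].astype(int)-26)<6)&(h[...,1]>180)
b=cv2.cvtColor(cv2.imread('pics/scene0.png'),cv2.COLOR_BGR2HSV)[190:215,305:355];n=(abs(b[...,0].astype(int)-26)<6)&(b[...,1]>180)
print('soap',np.argwhere(m).mean(0),m.sum(),np.argwhere(n).mean(0),n.sum())
print(workorder.hand_in())
```

```text
[30.79 29.84] 551
[30.78 29.87] 555
[30.83 29.72] 557
[30.81 29.8 ] 550
soap [13.25       23.68852459] 244 [12.92213115 23.79098361] 244
the job is handed in; nothing more can be done
None
```

The basket hangs still and free on the scale hook, carrying about 4.9 N (roughly 0.5 kg), with the pointer settled and the gripper clear, and the job was handed in at about 30 s; no bump or extra contact showed in the force readings, though I judged hook speed and collar position from measurements rather than a final look.

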